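# Find the full jewelry box by feel and slide it onto the weighing plate

### The arm

A 7-joint arm with a two-finger parallel gripper is mounted at the origin on the work surface. World frame = base frame: x ahead of the robot, y to its left, z up, the work surface at z = 0. Lengths are in m, angles in rad, forces in N, time in s.
With the tool pointing down it reaches from about 0.425 to 0.925 m from the base axis. Payload 6.8 kg.
Tool frame: the origin (TCP) lies at the very end of the fingers, on their centre line; the grasp point (between the pads) lies 19 mm behind it (arm.grip_depth is the distance from the TCP to the grasp point, in m); z points along the fingers, y is the direction in which the jaws open and shut (so a half turn about z gives the same grasp; the last joint's range is limited). The gripper opens to 85 mm and grips with 20 to 120 N. Pads are 22 mm wide; open, the fingers measure 114 mm over their backs; the gripper's body (76 mm by 85 mm) begins 54 mm behind the grasp point. The pads swing forward as they close: fully open they stand 13 mm farther back than shut.
Start: joints at [1.105, 0.477, 0.022, 1.555, -0.011, 1.109, -0.083], TCP at [0.236, -0.632, 0.231] pointing down, gripper open.
Joint ranges: [-2.96, 2.96], [-0.34, 2.1], [-1.41, 1.46], [0.24, 2.44], [-1.37, 4.51], [0.17, 1.92], [-2.96, 2.96]. Speed limits (rad/s): [2.39, 2.39, 3.14, 3.14, 3.14, 3.14, 3.14].

### API

Orientations are given as a rotation vector (axis times angle).
In Python, from bench import arm gives the robot as it stands.
- The arm moves only by the tool servo_tool, never from a script. Its argument "rows" is a list of rows, each an object with "dp": the shift along the tool's x, y, z in m, a list of three; "spin": the turn about the tool's z in rad. In form: [{"dp": [tx, ty, tz], "spin": spin}, ...]. A call has 1 to 10 rows; each row is the pose to reach, as a shift and turn from the pose commanded when the call began, along the tool's axes at that moment; what a row does not reach only later rows make up. A row lasts 1/12 s, in which the tool goes at most 41.7 mm and 7.16 degrees, less where a joint would pass 70% of its speed; a pose out of reach is approached as far as the arm can. A call with a gripper value outside its range is refused whole. "grip" is the closure, from -1 (fully open) to 1 (shut), set as the call begins (left out, the last holds). The fingers move at their own pace and stop on an object; "force" is the grip in N (left out, the last holds). Time passes only in rows, so rows that repeat a pose let the fingers close. It gives the time, the measured TCP pose, the force and the opening at its end, in the units of the state.
- arm.state(): the state, without advancing time (a new reading comes with each control period).
- arm.snapshot(name): name is "scene" or "top" or "wrist"; returns (picture, depth): 384x512x3 uint8, red, green, blue; 384x512 float32, m along the optical axis (not along the pixel's ray), 0 where there is no reading.
- arm.camera_params(name): a dict with "vfov" (degrees; the focal length in pixels is half the picture's height over the tangent of half this angle, whatever the lens; pixels are square), "cx", "cy" (the principal point, pixels), "k1" (the pictures are not rectified: a ray, as slopes to the right and down, at radius r is drawn at 1 + k1 r^2 times it, then the intrinsics apply), "rvec" (rotation vector, rad) and "tvec" (3), from world to camera coordinates, as OpenCV has them. Camera axes: x right, y down, z forward; pixel columns grow to the right and rows downward; lengths in m; the calibration is good to about 2 mm. A picture is of the moment at which its call begins: read the wrist's pose just before it. camera_params takes no time and is no camera call; for the wrist camera it gives the pose at the moment of the call.
- arm.hand_in(): hands the job in, once; it reports no verdict.
The state is a dict: "time": time; "q": joint angles; "joint_velocities": joint speeds; "effort": joint torques, N m; "tool_pos": TCP position; "tcp_rot": TCP orientation; "wrist_force": force on the tool from outside, world axes, zero at the start; "ft_torque": the same for the moment, N m; "width": finger opening in m.
Only numpy, scipy, OpenCV 4.12 (cv2) and the standard library are available. Lean on these libraries where they do the work, as an engineer would, in place of code of your own. Each camera call takes 0.05 s, during which the arm holds its last target. There are 200 camera calls.

### The job

One of the three identical closed jewelry boxes is full of coins and the other two are as good as empty. First nudge every one of the three a centimetre or two to feel how hard it is to push; then slide the full one onto the middle of the sprung weighing plate, so that it sits level there and the plate sinks down all the way. Never put an empty box on the plate, leave the two empty ones within 5 cm of where they stood, and do not shift the other things lying about.

Things in the scene. Friction and masses are not known exactly. Their poses are not given: they have to be found in the camera images.
- box_a: one of three outwardly identical closed dark wooden jewelry boxes standing on the board in a row on the robot's side of the plate, 90 mm (own x) by 100 mm (own y) by 56 mm high, too wide to grip; origin at the centre of the underside, z up, clasp on the -x face. One of the three, not always the same, is filled with coins and weighs about 0.7 kg; the other two weigh about 0.17 kg
- box_b: one of three outwardly identical closed dark wooden jewelry boxes standing on the board in a row on the robot's side of the plate, 90 mm (own x) by 100 mm (own y) by 56 mm high, too wide to grip; origin at the centre of the underside, z up, clasp on the -x face. One of the three, not always the same, is filled with coins and weighs about 0.7 kg; the other two weigh about 0.17 kg
- box_c: one of three outwardly identical closed dark wooden jewelry boxes standing on the board in a row on the robot's side of the plate, 90 mm (own x) by 100 mm (own y) by 56 mm high, too wide to grip; origin at the centre of the underside, z up, clasp on the -x face. One of the three, not always the same, is filled with coins and weighs about 0.7 kg; the other two weigh about 0.17 kg
- board: light wooden raised board, 400 mm (own x, -180 to +220 from the origin) by 600 mm (own y, -300 to +300) and 24 mm high, fixed; origin on the table under the centre of the row-to-plate area, x pointing from the row of boxes to the plate. A square opening holds the weighing plate, centred 85 mm along x
- plate_mid (a point): centre of the upper face of the square steel weighing plate, 150 by 150 mm, at rest flush with the board's upper face (24 mm above the table); axes as the board's. Boxes can slide onto it from the sides over the board
- plate (a joint): how far the weighing plate has sunk on its spring: 0 m at rest, 0.008 m fully down. It starts to sink under about 2.5 N and is fully down from about 4.5 N: an empty box does not move it, the full one presses it fully down
- remote: orange plastic remote, 46 (x) by 160 (y) by 18 mm, lying on the board beyond the plate; origin under its centre
- bowl: smoked glass bowl, 150 mm across, 60 mm high, on the table left of the board; origin under its centre
- candle: white ceramic candle jar with wooden lid, 72 mm across, 85 mm high, on the table right of the board; origin under its centre
- keys: steel keychain ring 50 mm across with two keys, lying on the board beyond the plate; origin at the ring's centre
Not all that is in view belongs to the job. Leave any blue look-alike of the box_a alone. Leave any orange or yellow look-alike of the box_c alone.

How it is judged:
On the way, in this order (a step that is already met when the one before it is completed fails the run):
1. each of the three boxes has been nudged at least 6 mm from its start, while the plate is still up (distance of each of box_a, box_b, box_c from where it was at the start of the episode above 0.006 m and value of joint plate below 0.0015 m), for 0.1 s.
2. the plate has sunk (at least 6.5 mm) (value of joint plate above 0.0065 m), for 0.2 s.
At the end, for the whole second after the job is handed in: The plate is sunk at least 6.5 mm of its 8 mm, with one box on it centred within 22 mm of the plate's middle, level within 0.04 rad and at rest; the other two boxes are level and at rest less than 60 mm from where they started (value of joint plate above 0.0065 m and ((horizontal distance between box_a and plate_mid below 0.022 m and angle between each of box_a, box_b, box_c's own z axis and vertical below 0.04 rad and linear speed of each of box_a, box_b, box_c below 0.01 m/s and distance of each of box_b, box_c from where it was at the start of the episode below 0.06 m) or (horizontal distance between box_b and plate_mid below 0.022 m and angle between each of box_b, box_a, box_c's own z axis and vertical below 0.04 rad and linear speed of each of box_b, box_a, box_c below 0.01 m/s and distance of each of box_a, box_c from where it was at the start of the episode below 0.06 m) or (horizontal distance between box_c and plate_mid below 0.022 m and angle between each of box_c, box_a, box_b's own z axis and vertical below 0.04 rad and linear speed of each of box_c, box_a, box_b below 0.01 m/s and distance of each of box_a, box_b from where it was at the start of the episode below 0.06 m))); the robot touches nothing.
It fails at once if an empty box is put on the plate (a box within 18 mm of its middle while the plate has not sunk) (horizontal distance between any of box_a, box_b, box_c and plate_mid below 0.018 m and value of joint plate below 0.001 m).
It fails at once if a box is tipped by more than 0.5 rad (angle between any of box_a, box_b, box_c's own z axis and vertical above 0.5 rad).
It fails at once if another thing (remote, keychain, bowl, candle) is shifted more than 25 mm (distance of any of remote, keys, bowl, candle from where it was at the start of the episode above 0.025 m).
It also fails if it takes over 72 s, if anything falls off the work surface, if the arm or the gripper's body presses on something with over 40 N, if the wrist force passes 120 N, or if a joint passes its speed limit or range.

## Working session

There is one attempt and no reset: what is moved stays moved. The work goes in short steps, Python scripts to look and compute and a tool call to move; the robot and the scene stay as the last step left them, time stands still between calls to the robot, and variables do not carry over. Pictures are saved under pics/ and viewed, about 8 in all and at most 12, crops included, and the job is handed in when it is done.

Besides the shell and the picture viewer there is one more tool, called as name(argument=value, ...), one argument or row to a line, values as JSON. servo_tool: Moves the arm, as the interface text tells. Its arguments: {"type":"object","properties":{"rows":{"type":"array","items":{"type":"object","properties":{"dp":{"type":"array","items":{"type":"number"}},"spin":{"type":"number"}}}},"grip":{"type":"number"},"force":{"type":"number"}},"required":["rows"]}

```bash
mkdir -p pics; cat > h.py <<'E'
from bench import arm
import numpy as np, cv2
def cam(n):
    p=arm.camera_params(n); f=192/np.tan(np.radians(p['vfov'])/2)
    return p,f,cv2.Rodrigues(np.array(p['rvec'],float))[0],np.array(p['tvec'],float)
def cloud(n):
    p,f,R,t=cam(n); im,d=arm.snapshot(n)
    v,u=np.mgrid[0:384,0:512].astype(float)
    xd=(u-p['cx'])/f; yd=(v-p['cy'])/f; x,y=xd.copy(),yd.copy()
    for _ in range(10):
        s=1+p['k1']*(x*x+y*y); x=xd/s;y=yd/s
    P=np.stack([x*d,y*d,d],-1)
    W=(P-t)@R
    W[d==0]=np.nan
    return im,W
E
python3 - <<'E'
from h import *
im,W=cloud('top'); np.save('top.npy',W); cv2.imwrite('pics/top.png',im[...,::-1])
im2,W2=cloud('scene'); np.save('sc.npy',W2); cv2.imwrite('pics/scene.png',im2[...,::-1])
print(arm.state())
m=((W[...,2]>.070)&(W[...,2]<.092)).astype(np.uint8)
n,l,s,c=cv2.connectedComponentsWithStats(m)
for i in range(1,n):
    if s[i,4]>150:
        q=W[l==i]; r=cv2.minAreaRect(q[:,:2].astype(np.float32)*1000)
        print(c[i],s[i,4],r,q[:,2].mean(),im[l==i].mean(0))
E
```

```text
{'time': 0.1, 'q': array([ 1.10486685,  0.4777576 ,  0.02234477,  1.55632876, -0.01148134,
        1.1093113 , -0.08310951]), 'joint_velocities': array([-0.00173864, -0.00176307,  0.00082385, -0.00300492, -0.00038395,
        0.00111322, -0.00062847]), 'effort': array([ 4.17106989e-03, -5.97758102e+01,  1.61370859e+00, -2.81954616e+01,
        1.28303634e-02,  5.00472088e-03, -2.42984299e-06]), 'tool_pos': array([ 0.23621228, -0.63175658,  0.23040612]), 'tcp_rot': array([-3.08984657e+00, -5.58821732e-01,  6.84238826e-04]), 'wrist_force': array([0.2008292 , 0.73182142, 0.6635229 ]), 'ft_torque': array([-0.0122643 ,  0.00109239, -0.00384661]), 'width': 0.08530704116342215}
[ 93.56521739 129.83399209] 253 ((693.8732299804688, 535.7705078125), (97.71654510498047, 79.03082275390625), 66.20128631591797) 0.08246347564101073 [143.19367589 136.57312253 121.33201581]
[209.02150538 192.29227761] 1023 ((499.0509033203125, 177.1475372314453), (103.50450897216797, 92.6395492553711), 89.9012680053711) 0.08054496896651012 [135.48875855  77.1544477   43.6627566 ]
[400.82681564 188.5027933 ] 358 ((510.82696533203125, -402.11688232421875), (59.23060989379883, 63.088165283203125), 87.69114685058594) 0.08522240676120547 [165.7122905  100.27094972  55.51675978]
[313.56513026 197.37875752] 998 ((483.9151611328125, -140.8570556640625), (99.8875732421875, 95.54528045654297), 84.66865539550781) 0.08081748950454155 [136.32765531  77.36573146  43.58517034]
[258.94832827 199.05065856] 987 ((478.4925537109375, 24.79385757446289), (99.43675231933594, 94.80994415283203), 80.6917953491211) 0.08078590077562446 [137.09422492  78.00810537  44.20364742]
```

View pics/top.png

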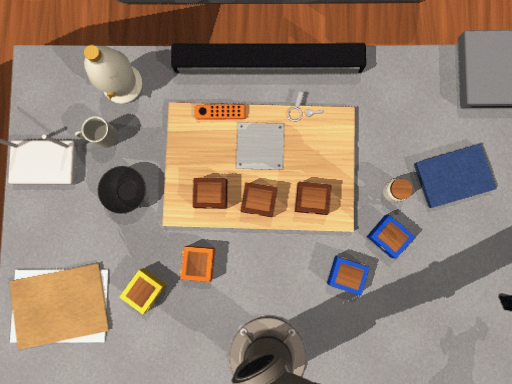

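View pics/scene.png

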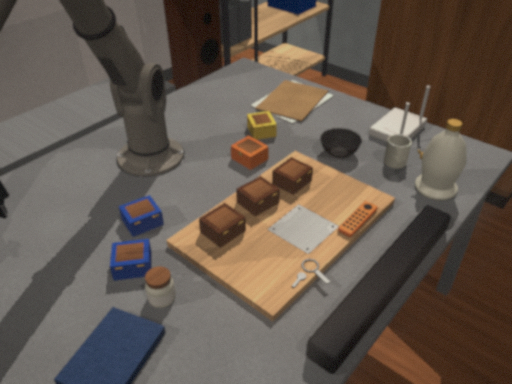

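The top view has +x up and +y left. The three dark boxes are at about (209,192), (259,199) and (313,197), the plate at (260,146), the remote at (220,111) and the keys at (297,112). The blue, orange and yellow look-alikes stand off the board. Next I'll measure the plate and the box yaws.

```bash
python3 - <<'E'
from h import *
W=np.load('top.npy'); im=cv2.imread('pics/top.png').astype(int)
sat=im.max(2)-im.min(2)
def rect(m,name):
    n,l,s,c=cv2.connectedComponentsWithStats(m.astype(np.uint8))
    i=1+np.argmax(s[1:,4]); q=W[l==i]; print(name,s[i,4],c[i],cv2.minAreaRect(q[:,:2].astype(np.float32)*1000),q[:,2].mean())
z=W[...,2]
sub=np.zeros(z.shape,bool); sub[118:175,228:292]=1
rect(sub&(sat<40)&(z<.04),'plate')
sub=np.zeros(z.shape,bool); sub[98:235,158:362]=1
rect(sub&(z>.015)&(z<.034),'board')
# boxes: top faces, edge pixel fit via scene cloud too
S=np.load('sc.npy')
for name,cx,cy in(('L',.499,.177),('M',.478,.025),('R',.484,-.141)):
    for nm,C in(('top',W),('sc',S)):
        q=C[(C[...,2]>.074)&(C[...,2]<.088)]; q=q[np.hypot(q[:,0]-cx,q[:,1]-cy)<.09]
        print(name,nm,len(q),cv2.minAreaRect(q[:,:2].astype(np.float32)*1000),q[:,2].mean())
E
python3 - <<'E'
import cv2
im=cv2.imread('pics/top.png')[85:240,155:365]
cv2.imwrite('pics/crop.png',cv2.resize(im,None,fx=3.8,fy=3.8,interpolation=cv2.INTER_CUBIC))
E
```

```text
plate 2115 [259.79952719 145.58156028] ((654.46142578125, 23.884456634521484), (149.634765625, 150.52969360351562), 88.2271728515625) 0.024456041062917534
board 19529 [260.93537816 163.8984075 ] ((601.0531005859375, 25.65155029296875), (604.1040649414062, 423.8459167480469), 88.50337219238281) 0.024540285936555637
L top 1002 ((498.98406982421875, 177.1190185546875), (92.5128402709961, 103.57847595214844), 0.03964781388640404) 0.08065645473011868
L sc 553 ((501.27410888671875, 175.88201904296875), (106.75282287597656, 94.45731353759766), 89.68572235107422) 0.07985300742074374
M top 973 ((478.4477233886719, 24.854812622070312), (99.4166030883789, 94.4747314453125), 80.57837677001953) 0.0808550731439324
M sc 643 ((481.45172119140625, 25.66457748413086), (103.27530670166016, 98.33561706542969), 79.87489318847656) 0.07994215781851213
R top 978 ((483.63861083984375, -140.72756958007812), (99.70182037353516, 94.96675109863281), 84.65061950683594) 0.0809160908755264
R sc 786 ((486.0783386230469, -139.6976318359375), (100.84427642822266, 94.49745178222656), 84.06973266601562) 0.07987854338549309
```

View pics/crop.png

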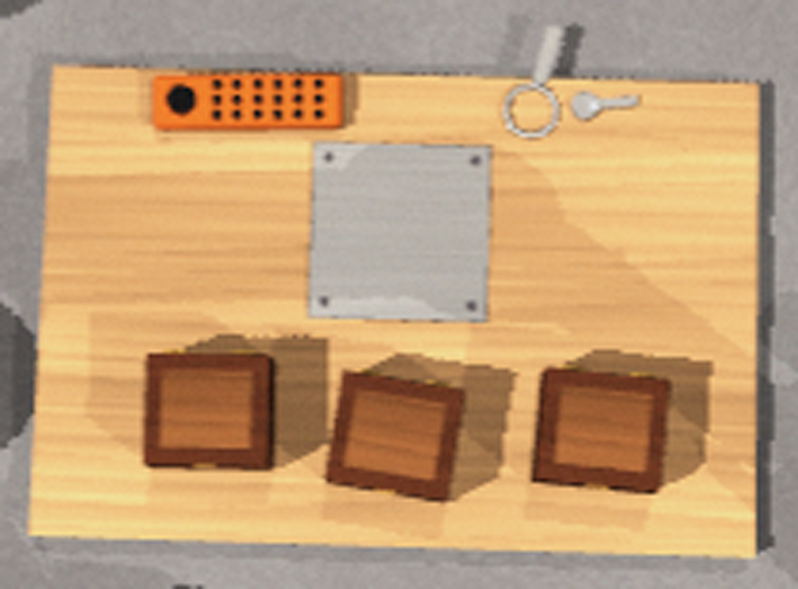

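```bash
cat >> h.py <<'E'
from scipy.spatial.transform import Rotation as Ro
def go(x,y,z,yawdeg):
    s=arm.state(); R=Ro.from_rotvec(s['tcp_rot']).as_matrix()
    yaw=np.arctan2(R[1,0],R[0,0]); sp=yaw-np.radians(yawdeg); sp=(sp+np.pi/2)%np.pi-np.pi/2
    print('t',s['time'],'pos',s['tool_pos'].round(4),'yaw',np.degrees(yaw).round(2),'F',s['wrist_force'].round(2),'w',round(s['width'],3))
    print('dp',(R.T@(np.array([x,y,z])-s['tool_pos'])).round(4),'spin',round(sp,3))
E
python3 -c "
from h import *
go(.417,-.133,.20,-5.6)"
```

```text
t 0.1 pos [ 0.2362 -0.6318  0.2304] yaw 20.5 F [0.2  0.73 0.66] w 0.085
dp [ 0.344  -0.4038  0.031 ] spin 0.456
```

servo_tool(
  rows=[
    {"dp": [0.344, -0.404, 0.031], "spin": 0.456},
    {"dp": [0.344, -0.404, 0.031], "spin": 0.456},
    {"dp": [0.344, -0.404, 0.031], "spin": 0.456},
    {"dp": [0.344, -0.404, 0.031], "spin": 0.456},
    {"dp": [0.344, -0.404, 0.031], "spin": 0.456},
    {"dp": [0.344, -0.404, 0.031], "spin": 0.456},
    {"dp": [0.344, -0.404, 0.031], "spin": 0.456},
    {"dp": [0.344, -0.404, 0.031], "spin": 0.456},
    {"dp": [0.344, -0.404, 0.031], "spin": 0.456},
    {"dp": [0.344, -0.404, 0.031], "spin": 0.456},
  ],
  grip=-0.2,
  force=40,
)

```text
time: 0.93
tool_pos: [0.3781, -0.2392, 0.2069]
tcp_rot: [3.138, -0.155, -0.0]
wrist_force: [0.7, 0.3, 0.9]
width: 0.0513
```

```bash
python3 -c "
from h import *
go(.417,-.133,.20,-5.6)"
```

```text
t 0.9333 pos [ 0.3781 -0.2392  0.2069] yaw -5.64 F [0.71 0.31 0.86] w 0.051
dp [ 0.0283 -0.1095  0.0068] spin -0.001
```

servo_tool(
  rows=[
    {"dp": [0.028, -0.1095, 0.007], "spin": 0},
    {"dp": [0.028, -0.1095, 0.007], "spin": 0},
    {"dp": [0.028, -0.1095, 0.007], "spin": 0},
    {"dp": [0.028, -0.1095, 0.007], "spin": 0},
    {"dp": [0.028, -0.1095, 0.047], "spin": 0},
    {"dp": [0.028, -0.1095, 0.087], "spin": 0},
    {"dp": [0.028, -0.1095, 0.107], "spin": 0},
    {"dp": [0.028, -0.1095, 0.107], "spin": 0},
  ],
)

```text
time: 1.6
tool_pos: [0.4131, -0.1345, 0.0962]
tcp_rot: [-3.136, 0.154, 0.013]
wrist_force: [-0.6, 0.3, 0.2]
width: 0.0511
```

```bash
python3 -c "
from h import *
go(.417,-.133,.042,-5.6)"
```

```text
t 1.6 pos [ 0.4131 -0.1345  0.0962] yaw -5.62 F [-0.6   0.3   0.15] w 0.051
dp [ 0.0042 -0.0019  0.0542] spin -0.0
```

servo_tool(
  rows=[
    {"dp": [0.002, -0.001, 0.027], "spin": 0},
    {"dp": [0.002, -0.001, 0.054], "spin": 0},
    {"dp": [0.002, -0.001, 0.054], "spin": 0},
    {"dp": [0.002, -0.001, 0.054], "spin": 0},
    {"dp": [0.002, -0.001, 0.054], "spin": 0},
  ],
)

```text
time: 2.02
tool_pos: [0.4197, -0.1346, 0.0476]
tcp_rot: [3.137, -0.155, 0.003]
wrist_force: [-0.6, -0.5, -0.4]
width: 0.0514
```

```bash
python3 -c "
from h import *
go(.485-.056*.995,-.14+.056*.0976,.042,-5.6)"
```

```text
t 2.0167 pos [ 0.4197 -0.1346  0.0476] yaw -5.65 F [-0.59 -0.54 -0.4 ] w 0.051
dp [ 0.0095 -0.001   0.0056] spin -0.001
```

servo_tool(
  rows=[
    {"dp": [0.003, 0, 0], "spin": 0},
    {"dp": [0.006, 0, 0], "spin": 0},
    {"dp": [0.009, 0, 0], "spin": 0},
    {"dp": [0.012, 0, 0], "spin": 0},
    {"dp": [0.015, 0, 0], "spin": 0},
  ],
)

```text
time: 2.43
tool_pos: [0.4339, -0.1357, 0.0464]
tcp_rot: [3.138, -0.154, -0.0]
wrist_force: [-1.5, 0.4, 0.9]
width: 0.0513
```

servo_tool(
  rows=[
    {"dp": [0.0025, 0, 0], "spin": 0},
    {"dp": [0.005, 0, 0], "spin": 0},
  ],
)

```text
time: 2.6
tool_pos: [0.4387, -0.1361, 0.046]
tcp_rot: [-3.138, 0.154, 0.001]
wrist_force: [-1.6, 0.5, 1.0]
width: 0.051
```

servo_tool(
  rows=[
    {"dp": [0.0025, 0, 0], "spin": 0},
    {"dp": [0.005, 0, 0], "spin": 0},
  ],
)

```text
time: 2.77
tool_pos: [0.4438, -0.1366, 0.0459]
tcp_rot: [-3.138, 0.154, 0.001]
wrist_force: [-0.1, 0.6, 1.2]
width: 0.0511
```

servo_tool(
  rows=[
    {"dp": [0.0025, 0, 0], "spin": 0},
  ],
)

```text
time: 2.85
tool_pos: [0.4463, -0.1369, 0.0459]
tcp_rot: [-3.138, 0.154, 0.0]
wrist_force: [-1.3, -0.3, -0.6]
width: 0.0515
```

servo_tool(
  rows=[
    {"dp": [0, 0, 0], "spin": 0},
  ],
)

```text
time: 2.93
tool_pos: [0.447, -0.1369, 0.046]
tcp_rot: [-3.138, 0.154, -0.002]
wrist_force: [0.2, 0.2, 0.1]
width: 0.0511
```

```bash
cat >> h.py <<'E'
def boxes():
    im,W=cloud('top'); cv2.imwrite('pics/last.png',im[...,::-1])
    q=W[(W[...,2]>.074)&(W[...,2]<.088)]
    P=[]
    h=W[...,2]; m=((h>.066)&(h<.088)).astype(np.uint8); n,l,s,c=cv2.connectedComponentsWithStats(m)
    for i in range(1,n):
        q=W[l==i]
        if s[i,4]>500 and .4<q[:,0].mean()<.8: print('box',cv2.minAreaRect(q[:,:2].astype(np.float32)*1000),s[i,4],q[:,2].mean().round(4))
E
python3 -c "
from h import *
go(.40,-.133,.042,-5.6);boxes()"
```

```text
t 2.9333 pos [ 0.447  -0.1369  0.046 ] yaw -5.62 F [0.21 0.16 0.06] w 0.051
dp [-0.0472  0.0008  0.004 ] spin -0.0
box ((499.3548889160156, 177.58299255371094), (93.24551391601562, 104.68272399902344), 0.012568222358822823) 1033 0.0803
box ((478.5242919921875, 24.887405395507812), (99.62690734863281, 95.07251739501953), 80.74124145507812) 982 0.0807
```

servo_tool(
  rows=[
    {"dp": [-0.018, 0, 0], "spin": 0},
    {"dp": [-0.02, 0, -0.03], "spin": 0},
    {"dp": [-0.02, 0, -0.07], "spin": 0},
    {"dp": [-0.02, 0, -0.1], "spin": 0},
    {"dp": [-0.02, 0, -0.1], "spin": 0},
  ],
)

```text
time: 3.4
tool_pos: [0.43, -0.1356, 0.1514]
tcp_rot: [3.136, -0.155, 0.016]
wrist_force: [2.0, 0.4, -0.0]
width: 0.0514
```

```bash
python3 -c "
from h import *
boxes();go(.43,.1765,.16,0)"
```

```text
box ((503.5252990722656, -142.39569091796875), (99.89045715332031, 93.98570251464844), 84.5488510131836) 619 0.0806
box ((499.3577880859375, 176.9520263671875), (103.71153259277344, 93.0677261352539), 89.69263458251953) 1027 0.0804
box ((478.3966064453125, 24.90584945678711), (99.57943725585938, 94.88874816894531), 80.53376007080078) 987 0.0808
t 3.45 pos [ 0.4288 -0.1355  0.1491] yaw -5.65 F [ 0.44  1.18 -0.3 ] w 0.051
dp [-0.0294 -0.3106 -0.0115] spin -0.099
```

servo_tool(
  rows=[
    {"dp": [-0.029, -0.3106, -0.012], "spin": -0.099},
    {"dp": [-0.029, -0.3106, -0.012], "spin": -0.099},
    {"dp": [-0.029, -0.3106, -0.012], "spin": -0.099},
    {"dp": [-0.029, -0.3106, -0.012], "spin": -0.099},
    {"dp": [-0.029, -0.3106, -0.012], "spin": -0.099},
    {"dp": [-0.029, -0.3106, -0.012], "spin": -0.099},
    {"dp": [-0.029, -0.3106, -0.012], "spin": -0.099},
    {"dp": [-0.029, -0.3106, -0.012], "spin": -0.099},
    {"dp": [-0.029, -0.3106, -0.012], "spin": -0.099},
    {"dp": [-0.029, -0.3106, -0.012], "spin": -0.099},
  ],
)

```text
time: 4.28
tool_pos: [0.4271, 0.1781, 0.1571]
tcp_rot: [3.142, 0.006, -0.002]
wrist_force: [-0.2, -0.1, -0.3]
width: 0.0512
```

```bash
python3 -c "
from h import *
go(.43,.1765,.044,0)"
```

```text
t 4.2833 pos [0.4271 0.1781 0.1571] yaw 0.23 F [-0.15 -0.14 -0.29] w 0.051
dp [0.0031 0.0016 0.113 ] spin 0.004
```

servo_tool(
  rows=[
    {"dp": [0, 0.001, 0.037], "spin": 0},
    {"dp": [0, 0.001, 0.075], "spin": 0},
    {"dp": [0, 0.001, 0.113], "spin": 0},
    {"dp": [0, 0.001, 0.113], "spin": 0},
    {"dp": [0, 0.001, 0.113], "spin": 0},
    {"dp": [0, 0.001, 0.113], "spin": 0},
  ],
)

```text
time: 4.78
tool_pos: [0.4285, 0.1755, 0.0461]
tcp_rot: [3.142, -0.001, 0.001]
wrist_force: [0.3, 0.3, 0.6]
width: 0.0514
```

servo_tool(
  rows=[
    {"dp": [0.003, 0, 0], "spin": 0},
    {"dp": [0.006, 0, 0], "spin": 0},
    {"dp": [0.009, 0, 0], "spin": 0},
    {"dp": [0.012, 0, 0], "spin": 0},
    {"dp": [0.015, 0, 0], "spin": 0},
    {"dp": [0.0175, 0, 0], "spin": 0},
  ],
)

```text
time: 5.28
tool_pos: [0.4457, 0.176, 0.0453]
tcp_rot: [3.142, 0.001, 0.0]
wrist_force: [-1.5, 0.0, 1.4]
width: 0.0512
```

servo_tool(
  rows=[
    {"dp": [0.0025, 0, 0], "spin": 0},
    {"dp": [0.005, 0, 0], "spin": 0},
  ],
)

```text
time: 5.45
tool_pos: [0.4503, 0.1761, 0.0449]
tcp_rot: [3.141, 0.002, -0.001]
wrist_force: [-0.6, 0.3, 1.1]
width: 0.051
```

servo_tool(
  rows=[
    {"dp": [0.0025, 0, 0], "spin": 0},
    {"dp": [0.005, 0, 0], "spin": 0},
  ],
)

```text
time: 5.62
tool_pos: [0.4554, 0.1761, 0.0449]
tcp_rot: [3.141, 0.002, -0.0]
wrist_force: [0.1, -0.8, 1.0]
width: 0.0511
```

servo_tool(
  rows=[
    {"dp": [0.0025, 0, 0], "spin": 0},
  ],
)

```text
time: 5.7
tool_pos: [0.458, 0.1761, 0.0449]
tcp_rot: [3.141, 0.001, -0.0]
wrist_force: [-1.4, -0.7, 0.2]
width: 0.0513
```

servo_tool(
  rows=[
    {"dp": [0, 0, 0], "spin": 0},
  ],
)

```text
time: 5.78
tool_pos: [0.4586, 0.1761, 0.045]
tcp_rot: [-3.141, -0.001, -0.001]
wrist_force: [-0.2, 0.7, -0.2]
width: 0.0514
```

```bash
python3 -c "
from h import *
boxes();go(.43,.1765,.16,0)"
```

```text
box ((502.95806884765625, -142.38818359375), (100.08431243896484, 94.58143615722656), 83.77548217773438) 995 0.0808
box ((478.5299987792969, 24.813064575195312), (99.53973388671875, 95.06163787841797), 80.72593688964844) 990 0.0808
t 5.8333 pos [0.4584 0.1762 0.045 ] yaw 0.03 F [ 0.46 -0.85  0.22] w 0.051
dp [-0.0283 -0.0004 -0.115 ] spin 0.0
```

servo_tool(
  rows=[
    {"dp": [-0.018, 0, 0], "spin": 0},
    {"dp": [-0.025, 0, -0.03], "spin": 0},
    {"dp": [-0.025, 0, -0.07], "spin": 0},
    {"dp": [-0.025, 0, -0.1], "spin": 0},
    {"dp": [-0.025, 0, -0.1], "spin": 0},
  ],
)

```text
time: 6.25
tool_pos: [0.4361, 0.178, 0.1505]
tcp_rot: [-3.138, -0.001, -0.015]
wrist_force: [0.5, 0.0, 0.6]
width: 0.0513
```

```bash
python3 -c "
from h import *
boxes();go(.413,.036,.14,-9.7)"
```

```text
box ((514.4812622070312, 176.55447387695312), (101.2396469116211, 92.7955551147461), 89.96183013916016) 799 0.0804
box ((503.3130798339844, -142.66358947753906), (100.12097930908203, 94.85515594482422), 84.19075012207031) 992 0.0807
box ((478.6453552246094, 24.947425842285156), (99.66405487060547, 95.25069427490234), 80.54632568359375) 989 0.0806
t 6.3 pos [0.4351 0.1772 0.1481] yaw 0.03 F [ 0.4  -0.24  0.32] w 0.051
dp [-0.0222  0.1412  0.0076] spin 0.17
```

servo_tool(
  rows=[
    {"dp": [-0.022, 0.141, 0.008], "spin": 0.17},
    {"dp": [-0.022, 0.141, 0.008], "spin": 0.17},
    {"dp": [-0.022, 0.141, 0.008], "spin": 0.17},
    {"dp": [-0.022, 0.141, 0.008], "spin": 0.17},
    {"dp": [-0.022, 0.141, 0.008], "spin": 0.17},
    {"dp": [-0.022, 0.141, 0.008], "spin": 0.17},
    {"dp": [-0.022, 0.141, 0.008], "spin": 0.17},
  ],
)

```text
time: 6.88
tool_pos: [0.411, 0.0358, 0.1367]
tcp_rot: [-3.13, 0.264, 0.0]
wrist_force: [0.8, 1.4, -0.1]
width: 0.0512
```

```bash
python3 -c "
from h import *
print(arm.state()['q'].round(3),arm.state()['tcp_rot']); go(.413,.036,.09,-9.7)"
```

```text
[ 0.07   0.201 -0.339  2.225  0.099  0.73  -2.076] [-3.13004447e+00  2.64447449e-01  4.15487302e-04]
t 6.8833 pos [0.411  0.0358 0.1367] yaw -9.66 F [ 0.83  1.42 -0.12] w 0.051
dp [ 0.0019 -0.0005  0.0467] spin 0.001
```

servo_tool(
  rows=[
    {"dp": [0.001, 0, 0.03], "spin": 0},
    {"dp": [0.001, 0, 0.047], "spin": 0},
    {"dp": [0.001, 0, 0.047], "spin": 0},
    {"dp": [0.001, 0, 0.047], "spin": 0},
  ],
)

```text
time: 7.22
tool_pos: [0.4114, 0.0362, 0.0895]
tcp_rot: [-3.13, 0.262, 0.004]
wrist_force: [0.7, 0.8, -0.2]
width: 0.0514
```

```bash
python3 -c "
from h import *
print(arm.state()['q'].round(3)); go(.413,.036,.044,-9.7)"
```

```text
[ 0.045  0.29  -0.322  2.26   0.156  0.613 -2.129]
t 7.2167 pos [0.4114 0.0362 0.0895] yaw -9.55 F [ 0.74  0.83 -0.15] w 0.051
dp [ 0.0017 -0.0001  0.0455] spin 0.003
```

Reachable. I'll descend and push gently.

servo_tool(
  rows=[
    {"dp": [0, 0, 0.03], "spin": 0},
    {"dp": [0, 0, 0.045], "spin": 0},
    {"dp": [0, 0, 0.045], "spin": 0},
    {"dp": [0, 0, 0.045], "spin": 0},
  ],
)

```text
time: 7.55
tool_pos: [0.4123, 0.0356, 0.0456]
tcp_rot: [-3.13, 0.264, 0.0]
wrist_force: [0.2, 0.1, -0.2]
width: 0.0513
```

servo_tool(
  rows=[
    {"dp": [0.003, 0, 0], "spin": 0},
    {"dp": [0.006, 0, 0], "spin": 0},
    {"dp": [0.009, 0, 0], "spin": 0},
    {"dp": [0.012, 0, 0], "spin": 0},
    {"dp": [0.015, 0, 0], "spin": 0},
    {"dp": [0.0175, 0, 0], "spin": 0},
  ],
)

```text
time: 8.05
tool_pos: [0.4275, 0.0319, 0.045]
tcp_rot: [3.129, -0.265, -0.005]
wrist_force: [-6.8, 0.4, 4.9]
width: 0.0513
```

servo_tool(
  rows=[
    {"dp": [0.0025, 0, 0], "spin": 0},
    {"dp": [0.005, 0, 0], "spin": 0},
  ],
)

```text
time: 8.22
tool_pos: [0.432, 0.0309, 0.0449]
tcp_rot: [3.129, -0.265, -0.006]
wrist_force: [-6.5, 1.4, 4.8]
width: 0.0511
```

servo_tool(
  rows=[
    {"dp": [0.0025, 0, 0], "spin": 0},
    {"dp": [0.005, 0, 0], "spin": 0},
  ],
)

```text
time: 8.38
tool_pos: [0.4369, 0.03, 0.0449]
tcp_rot: [3.129, -0.265, -0.007]
wrist_force: [-7.6, 2.0, 6.3]
width: 0.0513
```

servo_tool(
  rows=[
    {"dp": [0.0025, 0, 0], "spin": 0},
  ],
)

```text
time: 8.47
tool_pos: [0.4393, 0.0296, 0.0449]
tcp_rot: [3.129, -0.265, -0.007]
wrist_force: [-7.5, 1.8, 4.8]
width: 0.0511
```

servo_tool(
  rows=[
    {"dp": [0, 0, 0], "spin": 0},
  ],
)

```text
time: 8.55
tool_pos: [0.4403, 0.0296, 0.0449]
tcp_rot: [3.13, -0.266, -0.004]
wrist_force: [-4.9, 0.6, 1.2]
width: 0.0511
```

```bash
python3 -c "
from h import *
boxes();go(.43,.03,.044,0)"
```

```text
box ((514.5057983398438, 177.69815063476562), (103.39440155029297, 93.45415496826172), 89.95465850830078) 1033 0.0802
box ((503.65045166015625, -142.42156982421875), (100.23570251464844, 95.5218734741211), 84.69912719726562) 997 0.0808
t 8.6 pos [0.4403 0.0295 0.0449] yaw -9.71 F [-4.37  0.38  2.49] w 0.051
dp [-0.0102  0.0013  0.0009] spin -0.169
```

The middle box is the full one: about 7 N to push, against about 1.2 N for each of the others. I'll slide it toward the plate and straighten it on the way.

servo_tool(
  rows=[
    {"dp": [0.004, -0.0005, 0], "spin": -0.017},
    {"dp": [0.008, -0.001, 0], "spin": -0.034},
    {"dp": [0.012, -0.0015, 0], "spin": -0.051},
    {"dp": [0.016, -0.002, 0], "spin": -0.068},
    {"dp": [0.02, -0.0025, 0], "spin": -0.085},
    {"dp": [0.024, -0.003, 0], "spin": -0.102},
    {"dp": [0.028, -0.0035, 0], "spin": -0.119},
    {"dp": [0.032, -0.004, 0], "spin": -0.136},
    {"dp": [0.036, -0.005, 0], "spin": -0.153},
    {"dp": [0.04, -0.006, 0], "spin": -0.17},
  ],
)

```text
time: 9.43
tool_pos: [0.4824, 0.0289, 0.045]
tcp_rot: [3.141, 0.003, -0.0]
wrist_force: [-3.2, -2.0, -1.3]
width: 0.0513
```

```bash
python3 -c "
from h import *
boxes();go(.54,.026,.044,0)"
```

```text
box ((514.6572265625, 177.913330078125), (93.36309051513672, 104.22771453857422), 0.1672275811433792) 1031 0.0802
box ((503.0135192871094, -142.42095947265625), (100.10433197021484, 94.33423614501953), 84.04801940917969) 997 0.0808
t 9.4833 pos [0.4835 0.0292 0.0452] yaw 0.19 F [-1.23 -1.37 -1.71] w 0.051
dp [0.0565 0.0033 0.0012] spin 0.003
```

View pics/last.png

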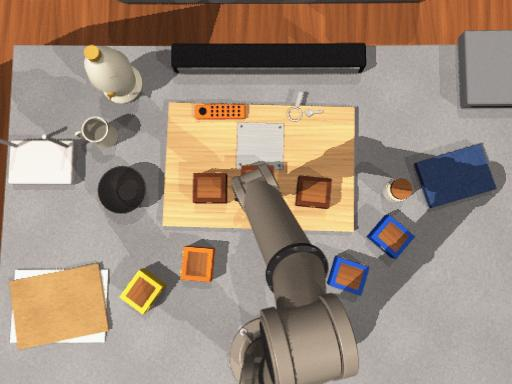

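The arm hides most of the box at (262,172) in the top view, so I'll measure it from the scene camera.

```bash
cat >> h.py <<'E'
def mid():
    im,W=cloud('scene'); cv2.imwrite('pics/lastsc.png',im[...,::-1])
    q=W.reshape(-1,3); c=im.reshape(-1,3).astype(int)
    k=(q[:,2]>.060)&(q[:,2]<.090)&(abs(q[:,1]-.02)<.085)&(q[:,0]>.40)&(q[:,0]<.76)&(c[:,0]-c[:,2]>25)
    r=q[k]; print('M',k.sum(),cv2.minAreaRect(r[:,:2].astype(np.float32)*1000),'x',np.percentile(r[:,0],[1,99]),'y',np.percentile(r[:,1],[1,99]),'z',np.median(r[:,2]))
E
python3 -c "
from h import *
mid()"
```

```text
M 856 ((532.6450805664062, 30.11536979675293), (116.71968841552734, 106.19705200195312), 1.5141643285751343) x [0.47638795 0.58780616] y [-0.01980243  0.08196766] z 0.0791641769633415
```

servo_tool(
  rows=[
    {"dp": [0.005, 0.0003, 0], "spin": 0.002},
    {"dp": [0.01, 0.0006, 0], "spin": 0.004},
    {"dp": [0.015, 0.0009, 0], "spin": 0.006},
    {"dp": [0.02, 0.0012, 0], "spin": 0.008},
    {"dp": [0.025, 0.0015, 0], "spin": 0.01},
    {"dp": [0.03, 0.0018, 0], "spin": 0.012},
    {"dp": [0.035, 0.0021, 0], "spin": 0.014},
    {"dp": [0.04, 0.0024, 0], "spin": 0.016},
    {"dp": [0.045, 0.0027, 0], "spin": 0.018},
    {"dp": [0.05, 0.003, 0], "spin": 0.02},
  ],
)

```text
time: 10.37
tool_pos: [0.5311, 0.0267, 0.0452]
tcp_rot: [3.141, -0.029, -0.003]
wrist_force: [-7.8, -0.2, 5.5]
width: 0.0516
```

servo_tool(
  rows=[
    {"dp": [0.004, 0.0003, 0], "spin": 0},
    {"dp": [0.008, 0.0006, 0], "spin": 0},
    {"dp": [0.012, 0.0009, 0], "spin": 0},
    {"dp": [0.016, 0.0012, 0], "spin": 0},
    {"dp": [0.02, 0.0015, 0], "spin": 0},
    {"dp": [0.024, 0.0018, 0], "spin": 0},
    {"dp": [0.028, 0.002, 0], "spin": 0},
    {"dp": [0.032, 0.002, 0], "spin": 0},
  ],
)

```text
time: 11.03
tool_pos: [0.5639, 0.0236, 0.0448]
tcp_rot: [-3.141, 0.03, 0.001]
wrist_force: [-3.7, 0.2, -1.9]
width: 0.0512
```

```bash
python3 -c "
from h import *
mid();boxes();go(.599,.024,.044,-1)"
```

```text
M 892 ((612.5480346679688, 25.284902572631836), (118.84608459472656, 105.54962158203125), 0.016819683834910393) x [0.56102843 0.66986954] y [-0.02646476  0.07437951] z 0.07525952626562267
box ((514.61279296875, 177.8217010498047), (93.18362426757812, 104.06199645996094), 0.25784245133399963) 1039 0.0801
box ((503.6558532714844, -142.63720703125), (99.72361755371094, 94.44605255126953), 84.5745620727539) 833 0.0811
t 11.1333 pos [0.565  0.0235 0.045 ] yaw -1.11 F [-1.18  0.22 -0.13] w 0.051
dp [ 0.034  -0.0012  0.0011] spin -0.002
```

View pics/lastsc.png

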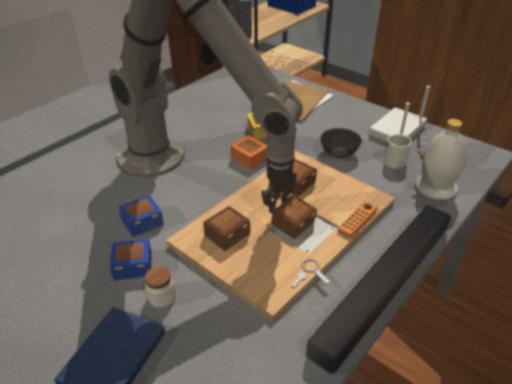

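The scene view shows the box partly on the plate at about (295,215), straight. The last push is 34 mm.

servo_tool(
  rows=[
    {"dp": [0.004, 0, 0], "spin": 0},
    {"dp": [0.008, 0, 0], "spin": 0},
    {"dp": [0.012, 0, 0], "spin": 0},
    {"dp": [0.016, 0, 0], "spin": 0},
    {"dp": [0.02, 0, 0], "spin": 0},
    {"dp": [0.024, 0, 0], "spin": 0},
    {"dp": [0.028, 0, 0], "spin": 0},
    {"dp": [0.031, 0, 0], "spin": 0},
    {"dp": [0.034, 0, 0], "spin": 0},
    {"dp": [0.034, 0, 0], "spin": 0},
  ],
)

```text
time: 11.97
tool_pos: [0.5989, 0.0227, 0.0451]
tcp_rot: [-3.141, 0.031, -0.002]
wrist_force: [-1.5, 0.1, -2.0]
width: 0.0508
```

servo_tool(
  rows=[
    {"dp": [-0.02, 0, 0], "spin": 0},
    {"dp": [-0.035, 0, 0], "spin": 0},
    {"dp": [-0.04, 0, -0.04], "spin": 0},
    {"dp": [-0.06, 0, -0.08], "spin": 0},
    {"dp": [-0.1, 0, -0.12], "spin": 0},
    {"dp": [-0.14, 0, -0.15], "spin": 0},
    {"dp": [-0.15, 0, -0.18], "spin": 0},
    {"dp": [-0.15, 0, -0.2], "spin": 0},
    {"dp": [-0.15, 0, -0.2], "spin": 0},
    {"dp": [-0.15, 0, -0.2], "spin": 0},
  ],
)

```text
time: 12.8
tool_pos: [0.4503, 0.0259, 0.2479]
tcp_rot: [-3.141, 0.03, -0.014]
wrist_force: [-0.0, -0.0, -0.8]
width: 0.0515
```

```bash
python3 -c "
from h import *
mid();boxes();go(.599,.024,.044,-1)"
```

```text
M 843 ((657.976318359375, 23.945356369018555), (107.2340316772461, 97.20538330078125), 89.03793334960938) x [0.61146434 0.70358037] y [-0.02713282  0.07360486] z 0.07183666449495414
box ((653.738525390625, 22.538686752319336), (99.5391616821289, 92.93008422851562), 89.73310089111328) 928 0.0727
box ((514.6552734375, 177.7886962890625), (93.19327545166016, 103.30233001708984), 0.21069201827049255) 1020 0.0803
box ((503.2265625, -142.6091766357422), (100.14613342285156, 94.66905975341797), 84.0347900390625) 997 0.0809
t 12.9 pos [0.4487 0.0256 0.2451] yaw -1.11 F [-0.24 -0.44 -0.51] w 0.051
dp [ 0.1499 -0.0013  0.2014] spin -0.002
```

View pics/last.png

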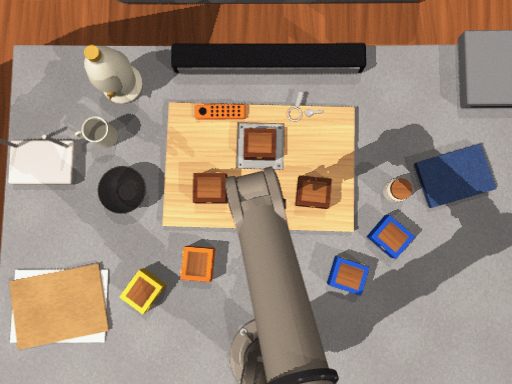

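The box sits centred on the plate at (260,145). Its lid is 8 mm lower than the others, so the plate is fully down.

```bash
python3 -c "
from h import *
print(arm.state()['joint_velocities'].round(3)); print(arm.hand_in())"
```

```text
[-0.003  0.029  0.001  0.015 -0.003  0.005  0.   ]
the job is handed in; nothing more can be done
None
```

I nudged all three boxes, found that the middle one is full, slid it onto the weighing plate and handed the job in at about 13 s.

- **Finding the full box:** each box was nudged by about 14–20 mm. The middle one took about 7 N to push, the left and right ones only about 1.2 N each. The middle nudge was worked out from the arm's position, because the arm hid that box from the top camera.
- **Full box on the plate:** in the top view it ended about 1.5 mm from the plate's middle, and the scene camera put it about 3.5 mm off. Its lid was about 8 mm lower than the others, so the plate is fully down. I didn't measure its tilt separately, but it looked level.
- **Other things:** the left and right boxes stand about 15 mm and 20 mm from where they started. The last picture shows the remote, keys, bowl and candle where they were.
- **Arm at the end:** it was clear of everything and almost at rest.

The two cameras differed by up to about 4 mm, well within the 22 mm allowed. The wrist force readings wobbled by about 1 N, so the push on the two empty boxes is only rough. No check failed.

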